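Hang the rolling pin in its side-opening hooks

ROBOT

A 6-joint arm with a two-finger parallel gripper is mounted at the origin on the work surface. World frame = base frame: x ahead of the robot, y to its left, z up, the work surface at z = 0. Lengths are in m, angles in degrees, forces in N, time in s.
With the tool pointing down it reaches from about 0.25 to 0.8 m from the base axis. Payload 8.5 kg.
Tool frame: the origin (TCP) lies at the very end of the fingers, on their centre line; the grasp point (between the pads) lies 19 mm behind it (robot.grasp_offset is the distance from the TCP to the grasp point, in m); z points along the fingers, y is the direction in which the jaws open and shut (so a half turn about z gives the same grasp; the last joint's range is limited). The gripper opens to 85 mm and grips with 20 to 120 N. Pads are 22 mm wide; open, the fingers measure 114 mm over their backs; the gripper's body (76 mm by 85 mm) begins 54 mm behind the grasp point. The pads swing forward as they close: fully open they stand 13 mm farther back than shut.
Start: joints at [66.807, 13.648, -0.773, 75.585, 0, 90], TCP at [0.207, 0.483, 0.231] pointing down, gripper open.
Joint ranges: [-152.45, 152.45], [-59.26, 108.67], [-65.41, 83.53], [-104.44, 129.93], [-82.83, 76.93], [-180, 180]. Speed limits (degrees/s): [127.2, 127.2, 159.86, 180, 180, 180].

INTERFACE

Orientations are given as a 3x3 rotation matrix whose columns are the frame's x, y, z axes.
In Python, from workcell import robot gives the robot as it stands. The module is installed in compiled form; this text tells all that it offers.
- The arm moves only by the tool play_rows, never from a script. Its argument "plan" is a list of rows, each an object of numbers: "gripper": the closure in counts, from 0 (fully open) to 255 (shut); "tx", "ty", "tz": the shift along the tool's x, y, z in mm; "wx", "wy", "wz": the turn, a rotation vector about the tool's x, y, z in degrees. In form: [{"gripper": .., "tx": .., "ty": .., "tz": .., "wx": .., "wy": .., "wz": ..}, ...]. A call has 1 to 12 rows; each row is the pose to reach, as a shift and turn from the pose measured when the call began, along the tool's axes at that moment; what a row does not reach only later rows make up. A row lasts 1/8 s, in which the tool goes at most 62.5 mm and 10.7 degrees, less where a joint would pass 70% of its speed; a pose out of reach is approached as far as the arm can. A call with a gripper value outside its range is refused whole. The fingers move at their own pace and stop on an object; the grip force is fixed at half the most. Time passes only in rows, so rows that repeat a pose let the fingers close. It gives the time, the measured TCP pose, the force and the opening at its end, in the units of the state.
- robot.get_obs(): the state, without advancing time (a new reading comes with each control period).
- robot.capture(name): name is "scene" or "top" or "wrist"; returns a dict with "frame" (420x560x3 uint8, red, green, blue), "camera_matrix" (3x3 intrinsics, pixels), "eye" and "orientation" of the camera in the world. Camera axes: x right, y up, looking along -z (the intrinsics and any distortion apply to the point x, -y, -z); pixel columns grow to the right and rows downward; lengths in m; the calibration is good to about 2 mm. The wrist camera is an equidistant fisheye: a pixel r from the principal point sees the ray r / f radians off the axis. A picture is of the moment at which its call begins. There is no depth.
- robot.sign_off(): hands the job in, once; it reports no verdict.
The state is a dict: "clock": time; "q": joint angles; "joint_vel": joint speeds; "joint_torque": joint torques, N m; "ee_pos": TCP position; "tool_rot": TCP orientation; "contact_force": force on the tool from outside, world axes, zero at the start; "torque": the same for the moment, N m; "finger_gap": opening from 0.0 (shut) to 1.0 (fully open).
Only numpy, scipy, OpenCV 4.12 (cv2) and the standard library are available. Lean on these libraries where they do the work, as an engineer would, in place of code of your own. Each camera call takes 0.05 s, during which the arm holds its last target.

TASK

Take the rolling pin off its wooden rest and hang it on the steel hook stand: bring it in level from the open side, under the upper arms, until both handles press lightly against the backs of the hooks, then lower it along the backs so that both handles lie at the bottom of the throats, and let go. Go gently, the hooks must never be pushed hard (keep below 30 N) nor the pin dropped into them, and leave the loaf tin, the bowl and the tub where they are.

Things in the scene. Friction and masses are not known exactly. Their poses are not given: they have to be found in the camera images.
- pin_center (a point): Centre of the wooden rolling pin (0.25 to 0.5 kg): plain round barrel 46 mm diameter and 200 mm long, with a round handle 18 mm in diameter and 57 mm long at each end (314 mm over all). y axis = long axis of the pin (both ends alike). At the start it lies level on the rest with this point 53 mm above the table; take it by the middle of the barrel, from above, fingers either side.
- rest: Fixed low wooden rest on the table, 80 x 190 mm: two cross-bars (28 mm wide, at y = -80 and +80 mm, top at 30 mm) with 9 mm stops that keep the barrel from rolling; between the bars it is open down to a 6 mm board, so fingers have room beside the barrel's middle. Origin: centre of its underside, y along the pin.
- stand: Fixed stand: wooden foot 150 x 290 x 14 mm (x -65 to +85) with two upright steel side-opening hooks, 8 mm thick, at y = -125 and +125 mm; nothing between them above 20 mm. Origin on the table under the middle of the throats, z up; the pin, long axis along y, enters moving in +x, from the open side to the backs. 30 N or more on the hooks counts as damage; nothing yields below that.
- hang_point (a point): Nominal centre of the hung pin, 109 mm above the stand's origin, axes as the stand. Throat: 22 mm wide, bottom 9 mm below this point; back face 11 mm ahead (+x). BEWARE: the hook pair is clamped through slots, so both hooks together sit up to 10 mm nearer or farther in x than nominal. No measured pose shows this: feel for the backs.
- mouth_point (a point): Nominal entry of the hooks' side mouth, 30 mm before (-x) and 28 mm above the hang point, where the pin's centre should pass. Mouth 35 mm high: front lip (10 mm thick, x -21 to -11 mm of the stand, rounded top 119 mm above the table) below, upper arm (x -26 mm to the back, 154 to 164 mm above the table) over it. The arms bar the way from above.
- loaf_tin: Bystander: open steel loaf tin 100 x 210 x 75 mm, at the right. Origin: centre of its underside.
- bowl: Bystander: small steel bowl 100 mm across, 55 mm high, beyond the work. Origin: centre of its underside.
- tub: Bystander: white lidded plastic tub 118 x 158 x 79 mm, at the left. Origin: centre of its underside.
Things that resemble listed ones, but are neither listed nor needed, are in the scene too. There is more than one size of the rest; the one meant has the size given above.

How it is judged:
By the outcome, as a careful person would: the job done as asked, in the order asked, and still so for the second after the job is handed in, with the robot touching nothing.
It also fails if it takes over 58 s, if anything falls off the work surface, if the arm or the gripper's body presses on something with over 40 N, if the wrist force passes 120 N, or if a joint passes its speed limit or range.

## Working session

There is one attempt and no reset: what is moved stays moved. The work goes in short steps, Python scripts to look and compute and a tool call to move; the robot and the scene stay as the last step left them, time stands still between calls to the robot, and variables do not carry over. Pictures are saved under pics/ and viewed, and the job is handed in when it is done.

Besides the shell and the picture viewer there is one more tool, called after ">>>" in YAML: its name, and indented under it one key for each argument. play_rows: Moves the arm, as the interface text tells. Its arguments: {"type":"object","properties":{"plan":{"type":"array","items":{"type":"object","properties":{"gripper":{"type":"number"},"tx":{"type":"number"},"ty":{"type":"number"},"tz":{"type":"number"},"wx":{"type":"number"},"wy":{"type":"number"},"wz":{"type":"number"}}}}},"required":["plan"]}

```bash
mkdir -p pics; cat > h.py <<'E'
import numpy as np, cv2
from workcell import robot
def cap(n,f):
    c=robot.capture(n); cv2.imwrite('pics/'+f,c['frame'][:,:,::-1]); 
    np.savez('pics/'+f+'.npz',**{k:np.array(c[k]) for k in c}); return c
E
python3 - <<'E'
from h import *
for n in ['scene','top','wrist']:
    c=cap(n,n+'0.png'); print(n,list(c.keys()),c['camera_matrix'],c['eye'],c['orientation'])
print(robot.get_obs(), robot.grasp_offset)
E
```

```text
scene ['frame', 'camera_matrix', 'eye', 'orientation'] [[392.83059641   0.         277.5454101 ]
 [  0.         392.83059641 209.4138855 ]
 [  0.           0.           1.        ]] [1.13987737 0.50880159 1.00754637] [[-0.67861867 -0.56060747  0.47454816]
 [ 0.73446222 -0.51224559  0.44516255]
 [-0.00647625  0.65063332  0.75936443]]
top ['frame', 'camera_matrix', 'eye', 'orientation'] [[530.61101451   0.         273.67509568]
 [  0.         530.61101451 212.02079034]
 [  0.           0.           1.        ]] [ 0.27376582 -0.01292373  2.02968411] [[-0.01378654  0.98566726 -0.1681368 ]
 [-0.99979225 -0.0161134  -0.0124825 ]
 [-0.01501284  0.16792978  0.98568464]]
wrist ['frame', 'camera_matrix', 'eye', 'orientation'] [[325.1922621    0.         275.88133063]
 [  0.         325.1922621  207.64939897]
 [  0.           0.           1.        ]] [0.1335111  0.51331758 0.37303015] [[ 0.3945054  -0.87501775 -0.28055201]
 [ 0.91889133  0.37498507  0.12257619]
 [-0.00205352 -0.30615378  0.95197986]]
{'clock': 0.15, 'q': array([ 6.68071449e+01,  1.36749992e+01, -8.07362166e-01,  7.55834986e+01,
        2.76530759e-03,  9.00004475e+01]), 'joint_vel': array([ 0.04510577, -0.060393  ,  0.1728104 ,  0.05001434,  0.02255229,
        0.01671587]), 'joint_torque': array([-4.42407163e-04, -5.39078844e+01,  3.46598732e+01,  1.44107162e-02,
        8.72995201e-06,  4.10181542e-06]), 'ee_pos': array([0.20661721, 0.48227775, 0.23079726]), 'tool_rot': array([[-9.19181359e-01,  3.93834207e-01, -4.97057617e-04],
       [ 3.93834518e-01,  9.19180774e-01, -1.03757136e-03],
       [ 4.82547127e-05, -1.14947470e-03, -9.99999338e-01]]), 'contact_force': array([-0.29802726,  0.47812877,  0.6434628 ]), 'torque': array([ 0.01180198, -0.00074448, -0.00770117]), 'finger_gap': 0.9987833475871523} 0.0187
```

View pics/scene0.png

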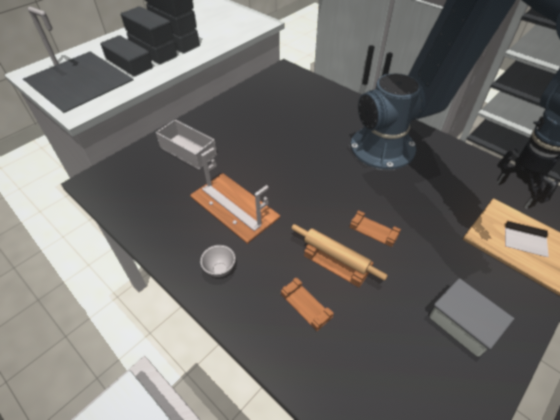

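View pics/top0.png

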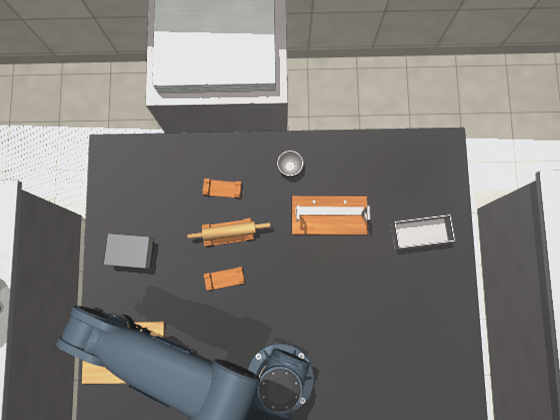

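View pics/wrist0.png

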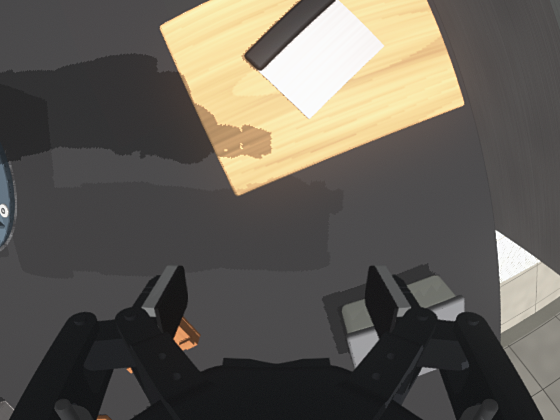

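```bash
python3 - <<'E'
import cv2,numpy as np
a=cv2.imread('pics/top0.png'); b=cv2.imread('pics/scene0.png')
A=cv2.resize(a[170:300,180:380],(800,520),interpolation=cv2.INTER_CUBIC)
B=cv2.resize(b[130:330,180:400],(660,600),interpolation=cv2.INTER_CUBIC)
cv2.imwrite('pics/topc.png',A); cv2.imwrite('pics/scc.png',B)
E
```

```text
(no output)
```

View pics/topc.png

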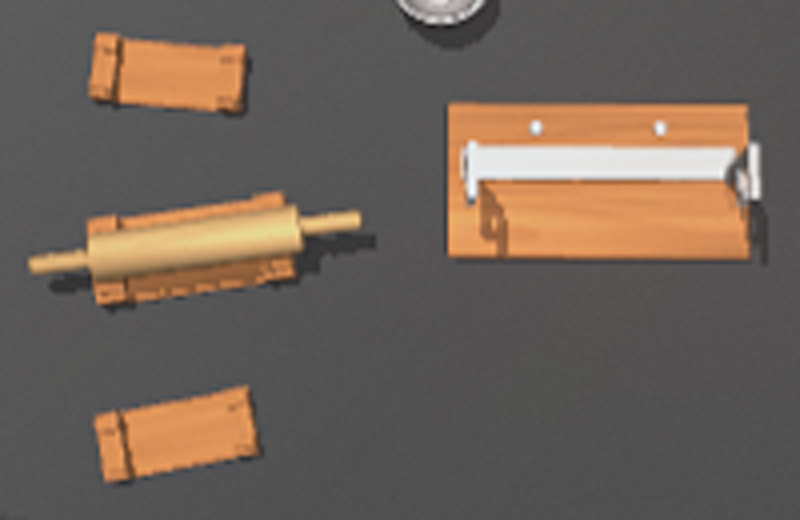

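View pics/scc.png

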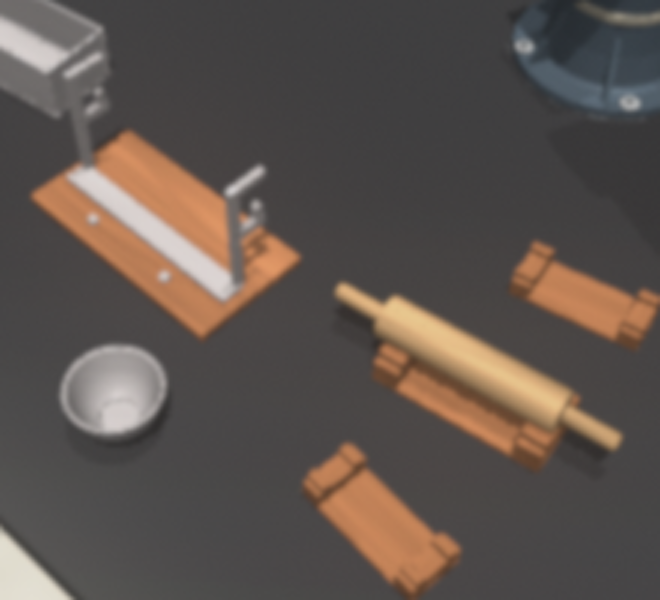

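```bash
cat >> h.py <<'E'
def ray(c,u,v):
    K=c['camera_matrix']; d=np.array([(u-K[0,2])/K[0,0],-(v-K[1,2])/K[1,1],-1.0]); return np.array(c['eye']),np.array(c['orientation'])@d
def onz(c,p,z):
    e,d=ray(c,*p); return e+d*(z-e[2])/d[2]
def proj(c,P):
    K=c['camera_matrix']; q=np.array(c['orientation']).T@(np.array(P)-c['eye']); return np.array([K[0,0]*q[0]/-q[2]+K[0,2], K[1,1]*-q[1]/-q[2]+K[1,2]])
E
python3 - <<'E'
from h import *
for n in ['top','scene']:
    c=dict(np.load(f'pics/{n}0.png.npz')); f=c['frame']; hsv=cv2.cvtColor(f,cv2.COLOR_RGB2HSV)
    for (u,v) in ([(229,232),(300,230),(203,205),(222,188),(306,225)] if n=='top' else [(340,250),(235,215),(340,270)]): print((u,v),hsv[v,u],f[v,u])
    H=hsv.astype(int)
    sat=(H[...,1]>90)&(H[...,2]>80)
    m=sat.astype(np.uint8)
    N,l,s,ce=cv2.connectedComponentsWithStats(m)
    for i in range(1,N):
        if s[i,4]>100:
            pts=np.argwhere(l==i)[:,::-1].astype(np.float32); r=cv2.minAreaRect(pts); 
            bx=[onz(c,p,0.014)[:2].round(4).tolist() for p in cv2.boxPoints(r)]
            print(n,s[i],ce[i].round(1),[round(x,1) for x in r[1]],round(r[2],2),bx, 'medianH',np.median(H[...,0][l==i]))
E
```

```text
(229, 232) [ 17 117 223] [223 179 121]
(300, 230) [ 14 149 233] [233 160  97]
(203, 205) [ 0  6 91] [91 89 89]
(222, 188) [ 13 155 220] [220 146  86]
(306, 225) [ 13 152 159] [159 104  64]
top [202 178  40  20 634] [221.6 188. ] [38.5, 17.2] 5.36 [[0.6906, 0.2917], [0.7587, 0.2861], [0.7417, 0.1361], [0.6739, 0.1425]] medianH 13.0
top [ 292  195   76   40 2267] [329.1 216.4] [39.0, 75.0] 90.0 [[0.6833, -0.0593], [0.6784, -0.349], [0.5267, -0.3424], [0.5312, -0.0563]] medianH 13.0
top [ 187  218   84   28 1267] [228.1 231.7] [22.3, 83.7] 81.87 [[0.5667, 0.3519], [0.6077, 0.0326], [0.5218, 0.0216], [0.4812, 0.3386]] medianH 16.0
top [204 266  41  25 676] [223.8 278.2] [17.4, 39.8] 79.0 [[0.3859, 0.2851], [0.4124, 0.1371], [0.348, 0.1248], [0.3218, 0.2721]] medianH 13.0
top [134 321  31  17 293] [153.3 327.2] [16.0, 30.0] 90.0 [[0.2129, 0.5404], [0.2114, 0.4279], [0.1531, 0.4267], [0.1546, 0.5386]] medianH 18.0
top [ 82 361  44  23 625] [ 97.8 374.9] [43.0, 22.0] 0.0 [[-0.0078, 0.7253], [0.0705, 0.729], [0.0685, 0.5694], [-0.0097, 0.5667]] medianH 19.0
(340, 250) [ 18 102 230] [230 192 
[... 291 characters left out ...]
] 39.37 [[0.6796, -0.3417], [0.5033, -0.3992], [0.5304, -0.0496], [0.6859, -0.0216]] medianH 12.0
scene [ 463  199   97   96 3843] [516.2 243.9] [111.4, 54.7] 30.1 [[0.219, 0.4334], [-0.0349, 0.4112], [-0.0054, 0.7263], [0.2195, 0.719]] medianH 16.0
scene [350 210  51  36 861] [374.2 228.9] [49.2, 20.4] 23.81 [[0.4233, 0.1437], [0.3408, 0.1172], [0.3128, 0.2715], [0.393, 0.2912]] medianH 12.0
scene [ 292  224   95   63 2248] [337.  257.1] [106.9, 29.5] 28.74 [[0.6162, 0.0336], [0.5089, -0.0017], [0.4703, 0.3289], [0.5691, 0.3453]] medianH 16.0
scene [ 281  278   53   53 1248] [306.1 304. ] [55.2, 24.7] 45.0 [[0.7436, 0.1356], [0.6672, 0.1346], [0.6878, 0.2926], [0.7583, 0.2888]] medianH 12.0
```

```bash
cat > m.py <<'E'
from h import *
c=dict(np.load('pics/top0.png.npz')); f=c['frame'].astype(float); R=f[...,0]-f[...,2]  # orange-ness
def cross(prof,thr,off):
    for i in range(len(prof)-1):
        a,b=prof[i]-thr,prof[i+1]-thr
        if a*b<=0 and a!=b: return off+i+a/(a-b)
def line(pts):
    return cv2.fitLine(np.array(pts,np.float32),cv2.DIST_HUBER,0,.01,.01).ravel()
thr=60
top=[(u,cross(R[188:204,u],thr,188)) for u in range(296,364)]
bot=[(u,cross(R[242:226:-1,u],thr,0)) for u in range(296,364)]; bot=[(u,242-v) for u,v in bot if v is not None]
lef=[(cross(R[v,284:302],thr,284),v) for v in range(199,232)]
rig=[(cross(R[v,378:362:-1],thr,0),v) for v in range(199,232)]; rig=[(378-u,v) for u,v in rig if u is not None]
top=[p for p in top if p[1] is not None];lef=[p for p in lef if p[0] is not None]
L=[line(x) for x in (top,bot,lef,rig)]
def isect(a,b):
    A=np.array([[a[0],-b[0]],[a[1],-b[1]]]); t=np.linalg.solve(A,[b[2]-a[2],b[3]-a[3]]); return a[2:]+t[0]*a[:2]
cs=[isect(L[i],L[j]) for i in (0,1) for j in (2,3)]
P=[onz(c,p,0.014)[:2] for p in cs]; P=np.array(P)
print('foot corners TL TR BL BR px',np.round(cs,2).tolist(),P.round(4).tolist())
print('sizes',np.linalg.norm(P[0]-P[1]),np.linalg.norm(P[2]-P[3]),np.linalg.norm(P[0]-P[2]),np.linalg.norm(P[1]-P[3]))
yl=(P[0]-P[1]+P[2]-P[3]); yaw=np.degrees(np.arctan2(-yl[0],yl[1])); print('center',P.mean(0),'yaw',yaw)
xd=P[0]-P[2]+P[1]-P[3]; print('yaw by short',np.degrees(np.arctan2(xd[1],xd[0])))
# pin: yellow via hue, both cameras
for n in ('top','scene'):
    c=dict(np.load(f'pics/{n}0.png.npz')); f=c['frame']; h=cv2.cvtColor(f,cv2.COLOR_RGB2HSV).astype(int)
    m=((h[...,0]>=15)&(h[...,0]<=22)&(h[...,1]>70)&(h[...,2]>90)).astype(np.uint8)
    N,l,s,ce=cv2.connectedComponentsWithStats(m)
    best=min(range(1,N),key=lambda i:np.hypot(*(ce[i]-((229,232) if n=='top' else (337,252))))+ (1e3 if s[i,4]<200 else 0))
    pts=np.argwhere(l==best)[:,::-1].astype(np.float32); print(n,s[best],ce[best])
    v=cv2.fitLine(pts,cv2.DIST_L2,0,.01,.01).ravel(); t=(pts-v[2:])@v[:2]; e=np.sort(t)
    a=v[2:]+v[:2]*(e[0]-.3); b=v[2:]+v[:2]*(e[-1]+.3)
    # handle centers
    sel=[pts[(t<e[0]+6)].mean(0),pts[(t>e[-1]-6)].mean(0)]
    A,B=onz(c,a,.053),onz(c,b,.053); print('ends px',a,b,A,B,'len',np.linalg.norm(A-B),'mid',(A+B)/2,'yaw',np.degrees(np.arctan2(-(A-B)[0],(A-B)[1])))
    h1,h2=[onz(c,q,.053) for q in sel]; print('handles yaw',np.degrees(np.arctan2(-(h1-h2)[0],(h1-h2)[1])),(h1+h2)/2)
    o=f.copy(); o[l==best]=(255,0,255); cv2.imwrite(f'pics/m_{n}.png',cv2.resize(o[:,:,::-1][150:350,150:400],(750,600)))
E
python3 m.py
```

```text
foot corners TL TR BL BR px [[291.5299987792969, 195.44000244140625], [366.5799865722656, 195.55999755859375], [291.44000244140625, 233.8800048828125], [366.1300048828125, 234.4199981689453]] [[0.6816, -0.0574], [0.6762, -0.3473], [0.5317, -0.0542], [0.5251, -0.339]]
sizes 0.28988094711464796 0.2849163998108199 0.1499750006519631 0.15132078283522107
center [ 0.60365847 -0.19947657] yaw -1.1841004753235638
yaw by short -2.1851327462632173
top [187 221  84  19 732] [227.31830601 230.45355191]
ends px [186.59421 236.28214] [270.20508 224.31544] [0.52378157 0.34076025 0.053     ] [0.56420877 0.02582008 0.053     ] len 0.31752427928631366 mid [0.54399517 0.18329017 0.053     ] yaw 7.31475281565887
handles yaw 7.349417969750402 [0.54414268 0.18394787 0.053     ]
scene [ 291  224   97   56 1357] [338.43036109 250.87103906]
ends px [291.63104 225.04768] [386.55573 277.4261 ] [0.56073801 0.02460692 0.053     ] [0.52179357 0.34203319 0.053     ] len 0.31980635158271215 mid [0.54126579 0.18332006 0.053     ] yaw -173.00544236669614
handles yaw -172.96841099030186 [0.54206041 0.18462074 0.053     ]
```

Candidates for the pin and its rest: the rest at top px (229,232) carries the only rolling pin and is the full-size one. The rests at (222,188) and (224,279) are shorter and empty, so they are decoys. The close crop confirms the choice: barrel and handles are at (187–270, 221–240). The stand is at (329,216), with its hooks open toward the robot. I'm moving above the pin.

>>> play_rows:
  plan:
    - {"gripper": 0,"tx": -43,"ty": -14,"tz": 3,"wz": 6}
    - {"gripper": 0,"tx": -86,"ty": -28,"tz": 6,"wz": 12}
    - {"gripper": 0,"tx": -130,"ty": -43,"tz": 9,"wz": 18}
    - {"gripper": 0,"tx": -175,"ty": -58,"tz": 12,"wz": 24}
    - {"gripper": 0,"tx": -220,"ty": -73,"tz": 15,"wz": 31}
    - {"gripper": 0,"tx": -265,"ty": -88,"tz": 18,"wz": 38}
    - {"gripper": 0,"tx": -310,"ty": -103,"tz": 21,"wz": 44}
    - {"gripper": 0,"tx": -355,"ty": -118,"tz": 24,"wz": 50}
    - {"gripper": 0,"tx": -400,"ty": -133,"tz": 28,"wz": 56}
    - {"gripper": 0,"tx": -427,"ty": -142,"tz": 31,"wz": 59.6}
    - {"gripper": 0,"tx": -427,"ty": -142,"tz": 31,"wz": 59.6}

```text
$.plan[0]: bad value
```

```bash
python3 - <<'E'
from h import *
c=cap('wrist','w1.png'); print(c['eye'],c['orientation']); o=robot.get_obs(); print({k:np.round(o[k],3) for k in ('q','ee_pos','tool_rot','clock','contact_force')})
E
```

```text
[0.1335223  0.51334371 0.37310815] [[ 0.39450566 -0.87499631 -0.28061851]
 [ 0.9188916   0.375035    0.12242135]
 [-0.00187646 -0.30615391  0.95198018]]
{'q': array([ 6.6805e+01,  1.3670e+01, -7.9900e-01,  7.5583e+01,  1.0000e-03,
        8.9999e+01]), 'ee_pos': array([0.207, 0.482, 0.231]), 'tool_rot': array([[-0.919,  0.394, -0.   ],
       [ 0.394,  0.919, -0.001],
       [ 0.   , -0.001, -1.   ]]), 'clock': np.float64(0.2), 'contact_force': array([ 0.373, -0.159,  0.233])}
```

View pics/w1.png

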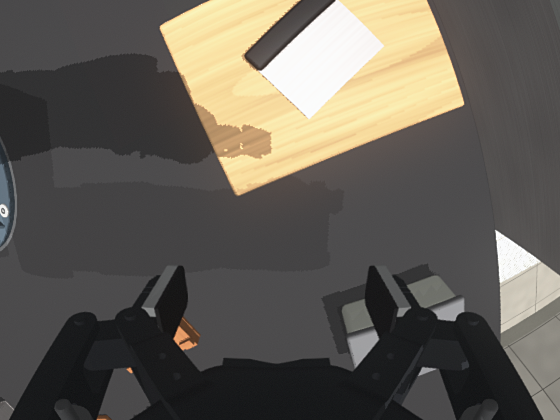

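>>> play_rows:
  plan:
    - {"gripper": 0,"tx": -43,"ty": -14,"tz": 3,"wx": 0,"wy": 0,"wz": 6}
    - {"gripper": 0,"tx": -86,"ty": -28,"tz": 6,"wx": 0,"wy": 0,"wz": 12}
    - {"gripper": 0,"tx": -130,"ty": -43,"tz": 9,"wx": 0,"wy": 0,"wz": 18}
    - {"gripper": 0,"tx": -175,"ty": -58,"tz": 12,"wx": 0,"wy": 0,"wz": 24}
    - {"gripper": 0,"tx": -220,"ty": -73,"tz": 15,"wx": 0,"wy": 0,"wz": 31}
    - {"gripper": 0,"tx": -265,"ty": -88,"tz": 18,"wx": 0,"wy": 0,"wz": 38}
    - {"gripper": 0,"tx": -310,"ty": -103,"tz": 21,"wx": 0,"wy": 0,"wz": 44}
    - {"gripper": 0,"tx": -355,"ty": -118,"tz": 24,"wx": 0,"wy": 0,"wz": 50}
    - {"gripper": 0,"tx": -400,"ty": -133,"tz": 28,"wx": 0,"wy": 0,"wz": 56}
    - {"gripper": 0,"tx": -427,"ty": -142,"tz": 31,"wx": 0,"wy": 0,"wz": 59.6}
    - {"gripper": 0,"tx": -427,"ty": -142,"tz": 31,"wx": 0,"wy": 0,"wz": 59.6}

```text
clock: 1.58
ee_pos: [0.5442, 0.1822, 0.1992]
tool_rot: [[-0.123, 0.992, -0.001], [0.992, 0.123, -0.001], [-0.001, -0.001, -1.0]]
contact_force: [-0.7, 0.7, -0.1]
finger_gap: 1.001
```

```bash
python3 - <<'E'
from h import *
c=cap('wrist','w2.png'); print(c['eye'],c['orientation']); o=robot.get_obs(); print({k:np.round(o[k],4) for k in ('q','ee_pos','tool_rot','clock','contact_force')})
E
```

```text
[0.53385151 0.26035745 0.34141513] [[ 0.99254984 -0.11666906 -0.03511605]
 [ 0.12181191  0.94411     0.30629751]
 [-0.00258203 -0.3082931   0.95128791]]
{'q': array([ 1.862840e+01,  1.913220e+01,  2.299000e+00,  7.326720e+01,
       -3.020000e-02,  1.014781e+02]), 'ee_pos': array([0.5433, 0.183 , 0.1995]), 'tool_rot': array([[-1.245e-01,  9.922e-01, -1.500e-03],
       [ 9.922e-01,  1.245e-01, -1.100e-03],
       [-9.000e-04, -1.600e-03, -1.000e+00]]), 'clock': np.float64(1.625), 'contact_force': array([-0.2229,  0.3623,  0.0312])}
```

View pics/w2.png

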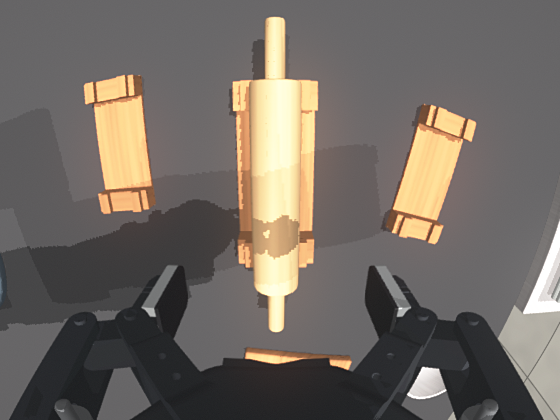

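The wrist view shows the pin upright in the picture between the open fingers, from tip (275,17) to tip (276,331). The two smaller empty rests stand either side. I'll measure the pin with fisheye rays.

```bash
cat >> h.py <<'E'
def fray(c,u,v):
    K=c['camera_matrix']; dx,dy=u-K[0,2],v-K[1,2]; r=np.hypot(dx,dy); th=r/K[0,0]
    s=np.sin(th)/r if r>0 else 0
    return np.array(c['eye']),np.array(c['orientation'])@np.array([dx*s,-dy*s,-np.cos(th)])
def fonz(c,p,z):
    e,d=fray(c,*p); return e+d*(z-e[2])/d[2]
def fproj(c,P):
    K=c['camera_matrix']; q=np.array(c['orientation']).T@(np.array(P)-c['eye']); rho=np.hypot(q[0],q[1]); th=np.arctan2(rho,-q[2])
    return np.array([K[0,2]+K[0,0]*th*q[0]/rho,K[1,2]-K[0,0]*th*q[1]/rho])
E
python3 - <<'E'
from h import *
c=dict(np.load('pics/w2.png.npz')); f=c['frame']; g=f.astype(int)
m=(g[...,0]-g[...,2]>35)
def mids(vs):
    out=[]
    for v in vs:
        u=275
        if not m[v,u]: continue
        a=b=u
        while m[v,a-1]:a-=1
        while m[v,b+1]:b+=1
        out.append(((a+b)/2,v,b-a+1))
    return out
A=mids(range(22,70,4)); B=mids(range(298,328,4)); print(A,B)
col=[v for v in range(0,420) if m[v,275]]; print(col[0],[v for v in col if v<345][-1])
PA=np.mean([fonz(c,p[:2],.053) for p in A],0); PB=np.mean([fonz(c,p[:2],.053) for p in B],0)
d=PA-PB; print(PA,PB,'yaw',np.degrees(np.arctan2(-d[0],d[1])))
vs=[v for v in col if v<345]
t1=fonz(c,(275,vs[0]-.5),.053); t2=fonz(c,(276,vs[-1]+.5),.053); print(t1,t2,np.linalg.norm(t1-t2),(t1+t2)/2)
E
```

```text
[(275.0, 22, 21), (275.0, 26, 21), (275.0, 30, 21), (275.0, 34, 21), (275.0, 38, 21), (274.5, 42, 22), (274.5, 46, 22), (275.0, 50, 21), (275.0, 54, 21), (274.5, 58, 22), (275.0, 62, 21), (275.0, 66, 21)] [(275.5, 298, 18), (275.5, 302, 18), (276.0, 306, 17), (276.0, 310, 17), (276.0, 314, 17), (276.0, 318, 17), (276.0, 322, 17), (275.5, 326, 16)]
17 332
[0.52548378 0.31527202 0.053     ] [0.55891846 0.04939084 0.053     ] yaw 7.167348353816793
[0.5224618  0.34076072 0.053     ] [0.56267696 0.02046758 0.053     ] 0.3228079311260447 [0.54256938 0.18061415 0.053     ]
```

>>> play_rows:
  plan:
    - {"gripper": 0,"tx": 0,"ty": 0,"tz": 35,"wx": 0,"wy": 0,"wz": 0}
    - {"gripper": 0,"tx": 0,"ty": 0,"tz": 75,"wx": 0,"wy": 0,"wz": 0}
    - {"gripper": 0,"tx": 0,"ty": 0,"tz": 115,"wx": 0,"wy": 0,"wz": 0}
    - {"gripper": 0,"tx": 0,"ty": 0,"tz": 145,"wx": 0,"wy": 0,"wz": 0}
    - {"gripper": 0,"tx": 0,"ty": 0,"tz": 160,"wx": 0,"wy": 0,"wz": 0}
    - {"gripper": 0,"tx": 0,"ty": 0,"tz": 168,"wx": 0,"wy": 0,"wz": 0}
    - {"gripper": 0,"tx": 0,"ty": 0,"tz": 168,"wx": 0,"wy": 0,"wz": 0}

```text
clock: 2.5
ee_pos: [0.5431, 0.1832, 0.0319]
tool_rot: [[-0.125, 0.992, -0.001], [0.992, 0.125, -0.001], [-0.001, -0.001, -1.0]]
contact_force: [0.0, 1.4, 0.8]
finger_gap: 1.001
```

>>> play_rows:
  plan:
    - {"gripper": 120,"tx": 0,"ty": 0,"tz": 0,"wx": 0,"wy": 0,"wz": 0}
    - {"gripper": 255,"tx": 0,"ty": 0,"tz": 0,"wx": 0,"wy": 0,"wz": 0}
    - {"gripper": 255,"tx": 0,"ty": 0,"tz": 0,"wx": 0,"wy": 0,"wz": 0}
    - {"gripper": 255,"tx": 0,"ty": 0,"tz": 0,"wx": 0,"wy": 0,"wz": 0}
    - {"gripper": 255,"tx": 0,"ty": 0,"tz": 0,"wx": 0,"wy": 0,"wz": 0}

```text
clock: 3.12
ee_pos: [0.5439, 0.1834, 0.0329]
tool_rot: [[-0.125, 0.992, 0.001], [0.992, 0.125, -0.0], [-0.0, 0.001, -1.0]]
contact_force: [0.1, -0.7, 6.3]
finger_gap: 0.521
```

```bash
python3 - <<'E'
from h import *
c=cap('wrist','w3.png'); o=robot.get_obs(); print({k:np.round(o[k],4) for k in ('q','ee_pos','tool_rot','clock','contact_force','torque','finger_gap')})
E
```

```text
{'q': array([ 1.864110e+01,  2.599540e+01, -1.320610e+01,  5.076070e+01,
       -2.620000e-02,  1.014625e+02]), 'ee_pos': array([0.5439, 0.1833, 0.0329]), 'tool_rot': array([[-1.250e-01,  9.922e-01,  8.000e-04],
       [ 9.922e-01,  1.250e-01, -2.000e-04],
       [-3.000e-04,  7.000e-04, -1.000e+00]]), 'clock': np.float64(3.175), 'contact_force': array([-0.1241,  0.8692,  5.3453]), 'torque': array([-0.0039,  0.1168,  0.0232]), 'finger_gap': np.float64(0.5197)}
```

View pics/w3.png

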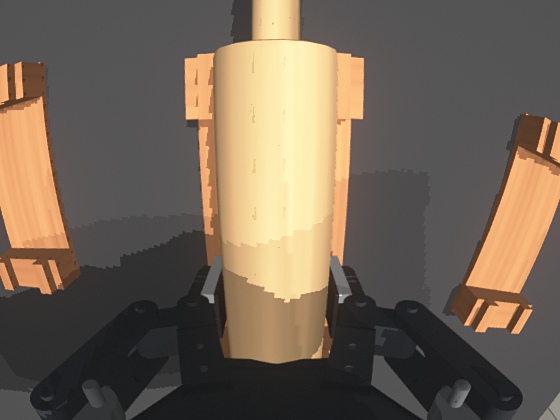

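Grip confirmed: the opening is about 45 mm, and the barrel sits square between the pads at (275,290). Next is a straight lift.

>>> play_rows:
  plan:
    - {"gripper": 255,"tx": 0,"ty": 0,"tz": -5,"wx": 0,"wy": 0,"wz": 0}
    - {"gripper": 255,"tx": 0,"ty": 0,"tz": -20,"wx": 0,"wy": 0,"wz": 0}
    - {"gripper": 255,"tx": 0,"ty": 0,"tz": -50,"wx": 0,"wy": 0,"wz": 0}
    - {"gripper": 255,"tx": 0,"ty": 0,"tz": -85,"wx": 0,"wy": 0,"wz": 0}
    - {"gripper": 255,"tx": 0,"ty": 0,"tz": -115,"wx": 0,"wy": 0,"wz": 0}
    - {"gripper": 255,"tx": 0,"ty": 0,"tz": -127,"wx": 0,"wy": 0,"wz": 0}
    - {"gripper": 255,"tx": 0,"ty": 0,"tz": -127,"wx": 0,"wy": 0,"wz": 0}

```text
clock: 4.05
ee_pos: [0.544, 0.1834, 0.1605]
tool_rot: [[-0.125, 0.992, 0.002], [0.992, 0.125, 0.0], [-0.0, 0.002, -1.0]]
contact_force: [-0.1, -0.7, -5.3]
finger_gap: 0.519
```

```bash
python3 - <<'E'
from h import *
c=cap('wrist','w4.png'); o=robot.get_obs(); print({k:np.round(o[k],4) for k in ('ee_pos','tool_rot','clock','contact_force','torque','finger_gap')})
E
```

```text
{'ee_pos': array([0.5435, 0.1833, 0.1594]), 'tool_rot': array([[-1.250e-01,  9.922e-01,  1.000e-04],
       [ 9.922e-01,  1.250e-01, -4.000e-04],
       [-4.000e-04,  1.000e-04, -1.000e+00]]), 'clock': np.float64(4.1), 'contact_force': array([ 0.4963, -1.1644, -5.0221]), 'torque': array([ 0.0131, -0.0372,  0.0349]), 'finger_gap': np.float64(0.5182)}
```

View pics/w4.png

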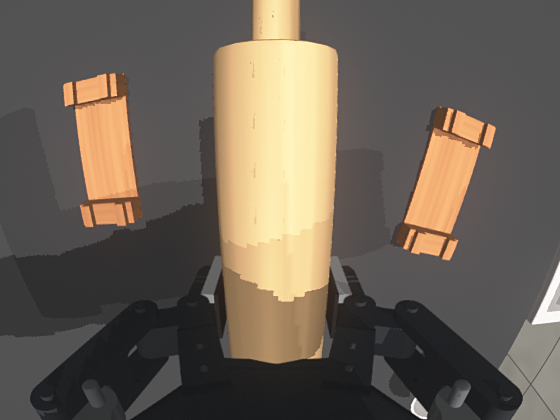

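>>> play_rows:
  plan:
    - {"gripper": 255,"tx": -15,"ty": -20,"tz": -20,"wx": 0,"wy": 0,"wz": 1}
    - {"gripper": 255,"tx": -45,"ty": -45,"tz": -50,"wx": 0,"wy": 0,"wz": 2}
    - {"gripper": 255,"tx": -80,"ty": -70,"tz": -80,"wx": 0,"wy": 0,"wz": 3}
    - {"gripper": 255,"tx": -125,"ty": -90,"tz": -105,"wx": 0,"wy": 0,"wz": 4}
    - {"gripper": 255,"tx": -175,"ty": -105,"tz": -125,"wx": 0,"wy": 0,"wz": 5}
    - {"gripper": 255,"tx": -225,"ty": -118,"tz": -135,"wx": 0,"wy": 0,"wz": 6}
    - {"gripper": 255,"tx": -275,"ty": -126,"tz": -140,"wx": 0,"wy": 0,"wz": 7}
    - {"gripper": 255,"tx": -315,"ty": -128,"tz": -140,"wx": 0,"wy": 0,"wz": 8}
    - {"gripper": 255,"tx": -340,"ty": -128,"tz": -140,"wx": 0,"wy": 0,"wz": 8.8}
    - {"gripper": 255,"tx": -350,"ty": -128,"tz": -140,"wx": 0,"wy": 0,"wz": 8.8}
    - {"gripper": 255,"tx": -350,"ty": -128,"tz": -140,"wx": 0,"wy": 0,"wz": 8.8}

```text
clock: 5.48
ee_pos: [0.4599, -0.1799, 0.2985]
tool_rot: [[0.029, 1.0, -0.002], [1.0, -0.029, 0.001], [0.0, -0.002, -1.0]]
contact_force: [0.4, 0.8, -4.8]
finger_gap: 0.522
```

```bash
python3 - <<'E'
from h import *
c=cap('wrist','w5.png'); print(c['eye']);cap('scene','s5.png'); o=robot.get_obs(); print({k:np.round(o[k],4) for k in ('ee_pos','tool_rot','clock','contact_force','torque','finger_gap','q')})
E
```

```text
[ 0.46159115 -0.10141865  0.44085803]
{'ee_pos': array([ 0.46  , -0.1791,  0.2991]), 'tool_rot': array([[ 2.760e-02,  9.996e-01, -8.000e-04],
       [ 9.996e-01, -2.760e-02,  3.000e-04],
       [ 3.000e-04, -8.000e-04, -1.000e+00]]), 'clock': np.float64(5.575), 'contact_force': array([-0.4252, -0.088 , -5.1235]), 'torque': array([-0.0661,  0.0085,  0.0035]), 'finger_gap': np.float64(0.5213), 'q': array([-2.12741e+01,  9.78850e+00,  4.08890e+00,  8.43490e+01,
        2.10000e-03,  7.03083e+01])}
```

View pics/w5.png

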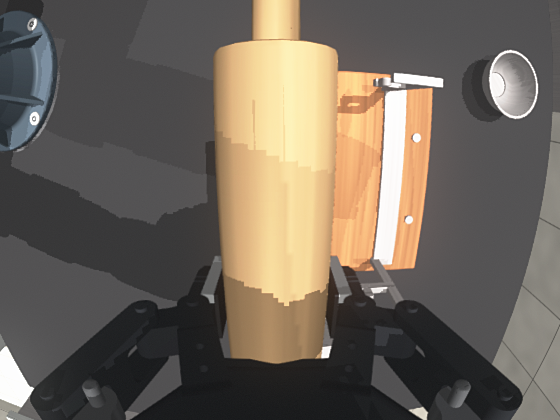

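View pics/s5.png

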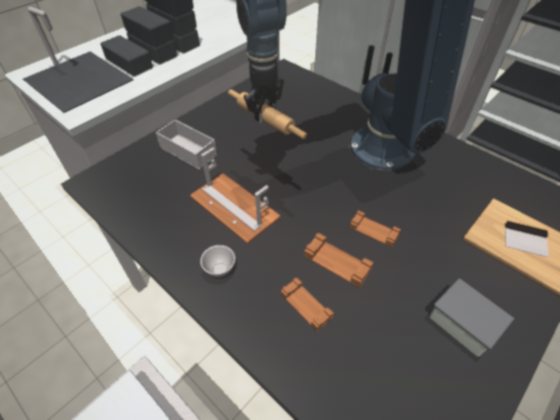

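```bash
python3 - <<'E'
from h import *
c=dict(np.load('pics/w5.png.npz')); f=c['frame'].astype(float)
cv2.imwrite('pics/w5c.png',cv2.resize(c['frame'][50:300,320:460,::-1],(336*1,600)))
R=f[...,0]-f[...,2]
# far edge: from the right, first R>45
P=[]
for v in range(95,262,4):
    row=R[v,398:450]; idx=np.where(row>50)[0]
    if len(idx)==0: continue
    i=idx[-1]; a,b=row[i],row[i+1]; u=398+i+(a-50)/(a-b)
    P.append(fonz(c,(u,v),.014)[:2])
P=np.array(P,np.float32); L=cv2.fitLine(P,cv2.DIST_HUBER,0,1e-4,1e-4).ravel(); L=L*(1 if L[1]>0 else np.array([-1,-1,1,1]))
yaw=np.degrees(np.arctan2(-L[0],L[1])); n=np.array([-L[1],L[0]]); res=(P-L[2:])@n
print('far edge yaw',yaw,'res mm',np.abs(res).max()*1e3,'pt',L[2:], 'at y -.2: x', L[2]+L[0]/L[1]*(-.2-L[3]))
# y ends on rows: column 410..425 top ; bottom
for u in (345,350,355,360,365,402,408): 
    col=R[:,u]; 
    o=[]
    for lo,hi in ((60,110),(250,290)):
        ii=np.where(col[lo:hi]>50)[0]
        if len(ii): o.append(fonz(c,(u,lo+ii[0]-.5 if lo==60 else lo+ii[-1]+.5),.014)[:2].round(4).tolist())
    print(u,o)
E
```

```text
far edge yaw -1.2178338 res mm 0.38600084 pt [ 0.6756423  -0.20133877] at y -.2: x 0.67567074
345 [[0.5517, -0.0543], [0.5575, -0.3333]]
350 [[0.5584, -0.0541], [0.5655, -0.3372]]
355 [[0.5651, -0.0552], [0.5738, -0.3429]]
360 [[0.572, -0.055], [0.5817, -0.3434]]
365 [[0.5788, -0.0547], [0.5898, -0.344]]
402 [[0.6514, -0.345]]
408 [[0.6404, -0.0745], [0.662, -0.3459]]
```

View pics/w5c.png

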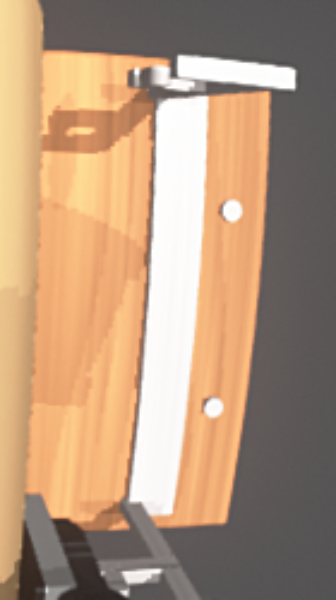

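The foot's far edge runs from (433,85) to (415,268), giving a stand yaw of −1.2°, which agrees with the top view. The stand origin is near (0.592, −0.199). I'm descending to the level in front of the mouth.

>>> play_rows:
  plan:
    - {"gripper": 255,"tx": -4,"ty": 8,"tz": 25,"wx": 0,"wy": 0,"wz": -0.1}
    - {"gripper": 255,"tx": -8,"ty": 16,"tz": 65,"wx": 0,"wy": 0,"wz": -0.2}
    - {"gripper": 255,"tx": -12,"ty": 24,"tz": 110,"wx": 0,"wy": 0,"wz": -0.3}
    - {"gripper": 255,"tx": -16,"ty": 32,"tz": 150,"wx": 0,"wy": 0,"wz": -0.4}
    - {"gripper": 255,"tx": -19,"ty": 38,"tz": 172,"wx": 0,"wy": 0,"wz": -0.4}
    - {"gripper": 255,"tx": -19,"ty": 40,"tz": 182,"wx": 0,"wy": 0,"wz": -0.4}
    - {"gripper": 255,"tx": -19,"ty": 40,"tz": 182,"wx": 0,"wy": 0,"wz": -0.4}
    - {"gripper": 255,"tx": -19,"ty": 40,"tz": 182,"wx": 0,"wy": 0,"wz": -0.4}

```text
clock: 6.58
ee_pos: [0.4998, -0.199, 0.1182]
tool_rot: [[0.02, 1.0, 0.001], [1.0, -0.02, -0.0], [-0.0, 0.001, -1.0]]
contact_force: [0.6, -0.5, -3.7]
finger_gap: 0.52
```

```bash
python3 - <<'E'
from h import *
c=cap('wrist','w6.png'); print(c['eye']);cap('scene','s6.png'); o=robot.get_obs(); print({k:np.round(o[k],4) for k in ('ee_pos','tool_rot','clock','contact_force','torque')})
s=cv2.imread('pics/s6.png'); cv2.imwrite('pics/s6c.png',cv2.resize(s[110:260,170:330],(640,600),interpolation=cv2.INTER_CUBIC))
E
```

```text
[ 0.50044069 -0.12038098  0.26044951]
{'ee_pos': array([ 0.4998, -0.1992,  0.1182]), 'tool_rot': array([[ 2.040e-02,  9.998e-01,  9.000e-04],
       [ 9.998e-01, -2.040e-02, -4.000e-04],
       [-3.000e-04,  9.000e-04, -1.000e+00]]), 'clock': np.float64(6.675), 'contact_force': array([ 0.2045, -0.1597, -3.5668]), 'torque': array([-0.005 , -0.002 ,  0.0141])}
```

View pics/w6.png

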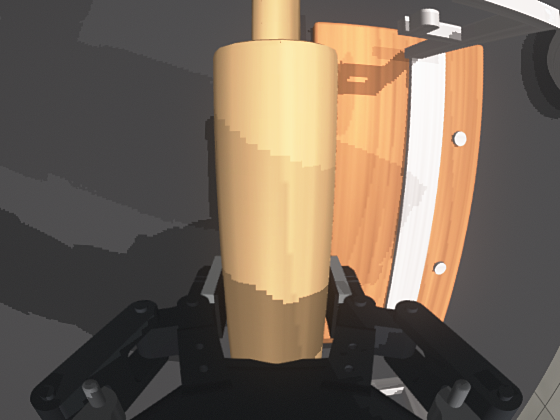

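View pics/s6c.png

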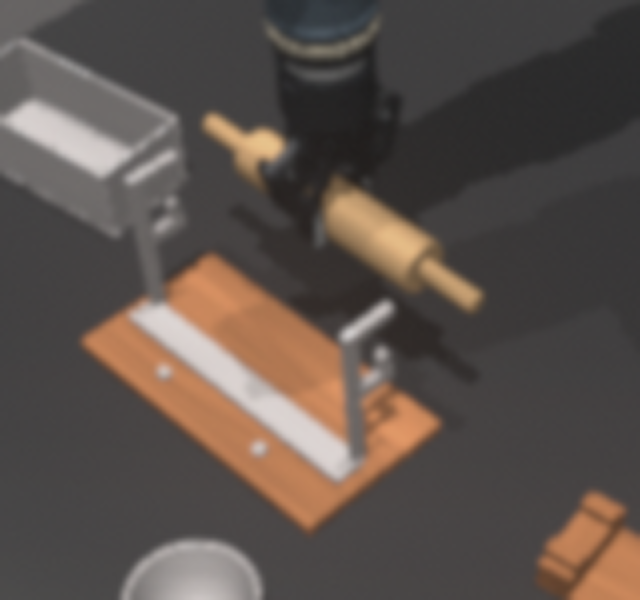

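Both views show the pin level in front of the mouth. The left hook is at wrist px (430,20), and in the scene crop both lips sit below the handles' line with the arms above. I'm moving in to just before the earliest possible contact.

>>> play_rows:
  plan:
    - {"gripper": 255,"tx": 0,"ty": 10,"tz": 1,"wx": 0,"wy": 0,"wz": 0}
    - {"gripper": 255,"tx": 0,"ty": 25,"tz": 1,"wx": 0,"wy": 0,"wz": 0}
    - {"gripper": 255,"tx": 0,"ty": 40,"tz": 1,"wx": 0,"wy": 0,"wz": 0}
    - {"gripper": 255,"tx": 0,"ty": 54,"tz": 1,"wx": 0,"wy": 0,"wz": 0}
    - {"gripper": 255,"tx": 0,"ty": 64,"tz": 1,"wx": 0,"wy": 0,"wz": 0}
    - {"gripper": 255,"tx": 0,"ty": 70,"tz": 1,"wx": 0,"wy": 0,"wz": 0}
    - {"gripper": 255,"tx": 0,"ty": 71,"tz": 1,"wx": 0,"wy": 0,"wz": 0}
    - {"gripper": 255,"tx": 0,"ty": 71,"tz": 1,"wx": 0,"wy": 0,"wz": 0}

```text
clock: 7.68
ee_pos: [0.5704, -0.2006, 0.1172]
tool_rot: [[0.021, 1.0, 0.0], [1.0, -0.021, -0.0], [-0.0, 0.0, -1.0]]
contact_force: [1.0, -0.4, -4.6]
finger_gap: 0.52
```

```bash
python3 - <<'E'
from h import *
c=cap('wrist','w7.png');cap('scene','s7.png'); o=robot.get_obs(); print({k:np.round(o[k],4) for k in ('ee_pos','tool_rot','clock','contact_force','torque')})
s=cv2.imread('pics/s7.png'); cv2.imwrite('pics/s7c.png',cv2.resize(s[110:260,170:330],(640,600),interpolation=cv2.INTER_CUBIC))
E
```

```text
{'ee_pos': array([ 0.5704, -0.2007,  0.1173]), 'tool_rot': array([[ 2.060e-02,  9.998e-01,  6.000e-04],
       [ 9.998e-01, -2.060e-02, -3.000e-04],
       [-3.000e-04,  6.000e-04, -1.000e+00]]), 'clock': np.float64(7.775), 'contact_force': array([-0.1362,  0.7741, -4.193 ]), 'torque': array([-0.0174,  0.0163,  0.0235])}
```

View pics/w7.png

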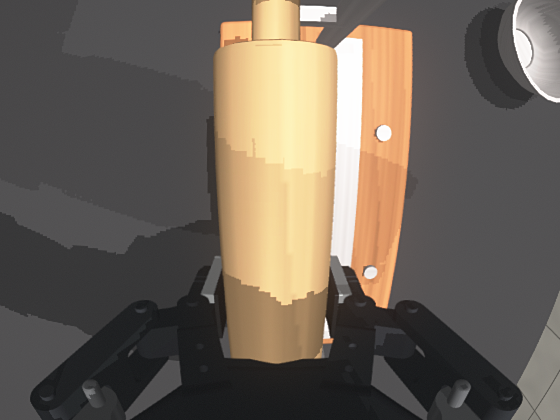

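View pics/s7c.png

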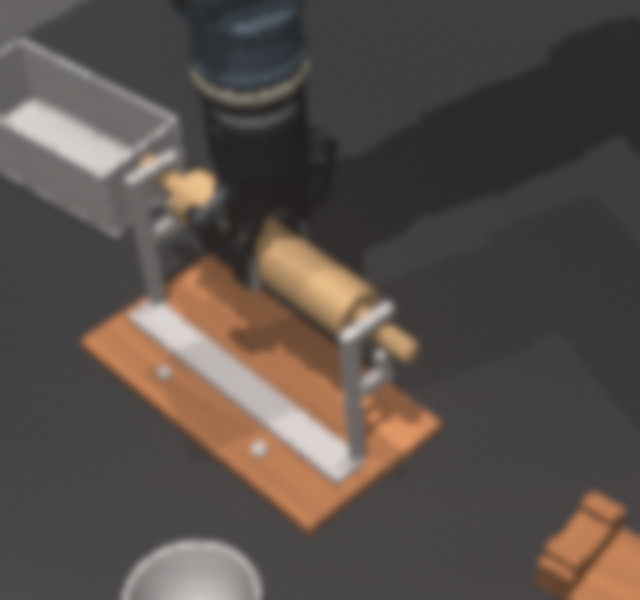

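The handles now pass under both upper arms, above the lips, with no contact force. I'm feeling for the backs in small steps.

>>> play_rows:
  plan:
    - {"gripper": 255,"tx": 0,"ty": 1,"tz": 0,"wx": 0,"wy": 0,"wz": 0}
    - {"gripper": 255,"tx": 0,"ty": 2,"tz": 0,"wx": 0,"wy": 0,"wz": 0}
    - {"gripper": 255,"tx": 0,"ty": 3,"tz": 0,"wx": 0,"wy": 0,"wz": 0}
    - {"gripper": 255,"tx": 0,"ty": 4,"tz": 0,"wx": 0,"wy": 0,"wz": 0}
    - {"gripper": 255,"tx": 0,"ty": 5,"tz": 0,"wx": 0,"wy": 0,"wz": 0}

```text
clock: 8.4
ee_pos: [0.5755, -0.2007, 0.1173]
tool_rot: [[0.021, 1.0, 0.001], [1.0, -0.021, -0.0], [-0.0, 0.001, -1.0]]
contact_force: [-0.2, -0.2, -4.6]
finger_gap: 0.525
```

>>> play_rows:
  plan:
    - {"gripper": 255,"tx": 0,"ty": 0.7,"tz": 0,"wx": 0,"wy": 0,"wz": 0}
    - {"gripper": 255,"tx": 0,"ty": 1.4,"tz": 0,"wx": 0,"wy": 0,"wz": 0}
    - {"gripper": 255,"tx": 0,"ty": 2,"tz": 0,"wx": 0,"wy": 0,"wz": 0}

```text
clock: 8.78
ee_pos: [0.5775, -0.2008, 0.1173]
tool_rot: [[0.021, 1.0, 0.001], [1.0, -0.021, -0.0], [-0.0, 0.001, -1.0]]
contact_force: [0.4, 0.1, -4.6]
finger_gap: 0.52
```

>>> play_rows:
  plan:
    - {"gripper": 255,"tx": 0,"ty": 0.7,"tz": 0,"wx": 0,"wy": 0,"wz": 0}
    - {"gripper": 255,"tx": 0,"ty": 1.4,"tz": 0,"wx": 0,"wy": 0,"wz": 0}
    - {"gripper": 255,"tx": 0,"ty": 2,"tz": 0,"wx": 0,"wy": 0,"wz": 0}

```text
clock: 9.15
ee_pos: [0.5796, -0.2009, 0.1173]
tool_rot: [[0.021, 1.0, 0.001], [1.0, -0.021, -0.0], [-0.0, 0.001, -1.0]]
contact_force: [0.3, 0.8, -4.8]
finger_gap: 0.519
```

Tracking is clean and there's no contact yet, so I'll continue one check at a time.

>>> play_rows:
  plan:
    - {"gripper": 255,"tx": 0,"ty": 0.7,"tz": 0,"wx": 0,"wy": 0,"wz": 0}
    - {"gripper": 255,"tx": 0,"ty": 1.4,"tz": 0,"wx": 0,"wy": 0,"wz": 0}
    - {"gripper": 255,"tx": 0,"ty": 2,"tz": 0,"wx": 0,"wy": 0,"wz": 0}

```text
clock: 9.52
ee_pos: [0.5816, -0.2009, 0.1173]
tool_rot: [[0.021, 1.0, 0.001], [1.0, -0.021, -0.0], [-0.0, 0.001, -1.0]]
contact_force: [-0.2, -0.4, -3.4]
finger_gap: 0.52
```

>>> play_rows:
  plan:
    - {"gripper": 255,"tx": 0,"ty": 0.5,"tz": 0,"wx": 0,"wy": 0,"wz": 0}
    - {"gripper": 255,"tx": 0,"ty": 1,"tz": 0,"wx": 0,"wy": 0,"wz": 0}
    - {"gripper": 255,"tx": 0,"ty": 1.5,"tz": 0,"wx": 0,"wy": 0,"wz": 0}

```text
clock: 9.9
ee_pos: [0.5831, -0.2009, 0.1173]
tool_rot: [[0.021, 1.0, 0.001], [1.0, -0.021, -0.0], [-0.0, 0.001, -1.0]]
contact_force: [0.5, 0.2, -4.7]
finger_gap: 0.519
```

>>> play_rows:
  plan:
    - {"gripper": 255,"tx": 0,"ty": 0.5,"tz": 0,"wx": 0,"wy": 0,"wz": 0}
    - {"gripper": 255,"tx": 0,"ty": 1,"tz": 0,"wx": 0,"wy": 0,"wz": 0}
    - {"gripper": 255,"tx": 0,"ty": 1.5,"tz": 0,"wx": 0,"wy": 0,"wz": 0}

```text
clock: 10.28
ee_pos: [0.5847, -0.201, 0.1173]
tool_rot: [[0.021, 1.0, 0.001], [1.0, -0.021, -0.0], [-0.0, 0.001, -1.0]]
contact_force: [-0.2, -0.3, -5.1]
finger_gap: 0.519
```

>>> play_rows:
  plan:
    - {"gripper": 255,"tx": 0,"ty": 0.5,"tz": 0,"wx": 0,"wy": 0,"wz": 0}
    - {"gripper": 255,"tx": 0,"ty": 1,"tz": 0,"wx": 0,"wy": 0,"wz": 0}
    - {"gripper": 255,"tx": 0,"ty": 1.5,"tz": 0,"wx": 0,"wy": 0,"wz": 0}

```text
clock: 10.65
ee_pos: [0.5862, -0.201, 0.1172]
tool_rot: [[0.021, 1.0, 0.001], [1.0, -0.021, -0.0], [-0.0, 0.001, -1.0]]
contact_force: [-0.0, 0.5, -4.3]
finger_gap: 0.524
```

>>> play_rows:
  plan:
    - {"gripper": 255,"tx": 0,"ty": 0.5,"tz": 0,"wx": 0,"wy": 0,"wz": 0}
    - {"gripper": 255,"tx": 0,"ty": 1,"tz": 0,"wx": 0,"wy": 0,"wz": 0}
    - {"gripper": 255,"tx": 0,"ty": 1.5,"tz": 0,"wx": 0,"wy": 0,"wz": 0}

```text
clock: 11.02
ee_pos: [0.5877, -0.201, 0.1173]
tool_rot: [[0.021, 1.0, 0.001], [1.0, -0.021, -0.0], [-0.0, 0.001, -1.0]]
contact_force: [-0.0, -0.0, -4.9]
finger_gap: 0.523
```

>>> play_rows:
  plan:
    - {"gripper": 255,"tx": 0,"ty": 0.5,"tz": 0,"wx": 0,"wy": 0,"wz": 0}
    - {"gripper": 255,"tx": 0,"ty": 1,"tz": 0,"wx": 0,"wy": 0,"wz": 0}
    - {"gripper": 255,"tx": 0,"ty": 1.5,"tz": 0,"wx": 0,"wy": 0,"wz": 0}

```text
clock: 11.4
ee_pos: [0.5893, -0.2011, 0.1173]
tool_rot: [[0.021, 1.0, 0.001], [1.0, -0.021, -0.0], [-0.0, 0.001, -1.0]]
contact_force: [0.4, -0.2, -4.2]
finger_gap: 0.522
```

>>> play_rows:
  plan:
    - {"gripper": 255,"tx": 0,"ty": 0.5,"tz": 0,"wx": 0,"wy": 0,"wz": 0}
    - {"gripper": 255,"tx": 0,"ty": 1,"tz": 0,"wx": 0,"wy": 0,"wz": 0}
    - {"gripper": 255,"tx": 0,"ty": 1.5,"tz": 0,"wx": 0,"wy": 0,"wz": 0}

```text
clock: 11.78
ee_pos: [0.5905, -0.2011, 0.1172]
tool_rot: [[0.021, 1.0, 0.0], [1.0, -0.021, -0.0], [-0.0, 0.0, -1.0]]
contact_force: [-1.5, -0.5, -5.0]
finger_gap: 0.524
```

```bash
python3 - <<'E'
from h import *
o=robot.get_obs(); print({k:np.round(o[k],4) for k in ('ee_pos','tool_rot','clock','contact_force','torque')})
E
```

```text
{'ee_pos': array([ 0.5905, -0.2011,  0.1172]), 'tool_rot': array([[ 2.090e-02,  9.998e-01,  1.000e-04],
       [ 9.998e-01, -2.090e-02, -3.000e-04],
       [-3.000e-04,  1.000e-04, -1.000e+00]]), 'clock': np.float64(11.775), 'contact_force': array([-1.5202, -0.4634, -5.0472]), 'torque': array([ 0.0007,  0.2827, -0.2027])}
```

>>> play_rows:
  plan:
    - {"gripper": 255,"tx": 0,"ty": 0.4,"tz": 0,"wx": 0,"wy": 0,"wz": 0}
    - {"gripper": 255,"tx": 0,"ty": 0.7,"tz": 0,"wx": 0,"wy": 0,"wz": 0}

```text
clock: 12.02
ee_pos: [0.5907, -0.2011, 0.1171]
tool_rot: [[0.021, 1.0, -0.001], [1.0, -0.021, -0.0], [-0.0, -0.001, -1.0]]
contact_force: [-3.4, -0.1, -3.1]
finger_gap: 0.522
```

```bash
python3 - <<'E'
from h import *
o=robot.get_obs(); print({k:np.round(o[k],4) for k in ('ee_pos','tool_rot','clock','contact_force','torque')})
E
```

```text
{'ee_pos': array([ 0.5907, -0.2011,  0.1171]), 'tool_rot': array([[ 2.110e-02,  9.998e-01, -1.000e-03],
       [ 9.998e-01, -2.110e-02, -2.000e-04],
       [-2.000e-04, -1.000e-03, -1.000e+00]]), 'clock': np.float64(12.025), 'contact_force': array([-3.4268, -0.052 , -3.1337]), 'torque': array([-0.0218,  0.7429, -0.2583])}
```

Contact came at x = 0.5905, first on the right hook (Mz is negative). I'll turn slightly and press lightly to even it out.

>>> play_rows:
  plan:
    - {"gripper": 255,"tx": 0,"ty": 0.4,"tz": 0,"wx": 0,"wy": 0,"wz": 0.1}
    - {"gripper": 255,"tx": 0,"ty": 0.8,"tz": 0,"wx": 0,"wy": 0,"wz": 0.2}
    - {"gripper": 255,"tx": 0,"ty": 0.8,"tz": 0,"wx": 0,"wy": 0,"wz": 0.2}

```text
clock: 12.4
ee_pos: [0.5907, -0.2011, 0.117]
tool_rot: [[0.024, 1.0, -0.002], [1.0, -0.024, -0.0], [-0.0, -0.002, -1.0]]
contact_force: [-5.8, -0.2, -2.5]
finger_gap: 0.516
```

```bash
python3 - <<'E'
from h import *
o=robot.get_obs(); print({k:np.round(o[k],4) for k in ('ee_pos','tool_rot','clock','contact_force','torque')})
E
```

```text
{'ee_pos': array([ 0.5907, -0.2011,  0.117 ]), 'tool_rot': array([[ 2.450e-02,  9.997e-01, -2.500e-03],
       [ 9.997e-01, -2.450e-02, -2.000e-04],
       [-2.000e-04, -2.500e-03, -1.000e+00]]), 'clock': np.float64(12.4), 'contact_force': array([-5.8374, -0.1615, -2.4968]), 'torque': array([-0.0715,  1.1355,  0.0893])}
```

Both handles now press evenly on the backs, with about 5.8 N in total and Mz near 0. I'm lowering along the backs and keeping a light press.

>>> play_rows:
  plan:
    - {"gripper": 255,"tx": 0,"ty": 0.6,"tz": 1,"wx": 0,"wy": 0,"wz": 0}
    - {"gripper": 255,"tx": 0,"ty": 0.6,"tz": 3,"wx": 0,"wy": 0,"wz": 0}
    - {"gripper": 255,"tx": 0,"ty": 0.6,"tz": 5,"wx": 0,"wy": 0,"wz": 0}
    - {"gripper": 255,"tx": 0,"ty": 0.6,"tz": 7,"wx": 0,"wy": 0,"wz": 0}
    - {"gripper": 255,"tx": 0,"ty": 0.6,"tz": 9,"wx": 0,"wy": 0,"wz": 0}
    - {"gripper": 255,"tx": 0,"ty": 0.6,"tz": 10,"wx": 0,"wy": 0,"wz": 0}

```text
clock: 13.15
ee_pos: [0.5907, -0.2009, 0.107]
tool_rot: [[0.024, 1.0, -0.003], [1.0, -0.024, 0.0], [-0.0, -0.003, -1.0]]
contact_force: [-6.4, 0.9, -0.5]
finger_gap: 0.521
```

```bash
python3 - <<'E'
from h import *
o=robot.get_obs(); print({k:np.round(o[k],4) for k in ('ee_pos','tool_rot','clock','contact_force','torque')})
E
```

```text
{'ee_pos': array([ 0.5907, -0.2009,  0.107 ]), 'tool_rot': array([[ 2.420e-02,  9.997e-01, -3.500e-03],
       [ 9.997e-01, -2.420e-02,  0.000e+00],
       [-1.000e-04, -3.500e-03, -1.000e+00]]), 'clock': np.float64(13.15), 'contact_force': array([-6.3843,  0.9225, -0.4679]), 'torque': array([0.1408, 1.0431, 0.156 ])}
```

>>> play_rows:
  plan:
    - {"gripper": 255,"tx": 0,"ty": 0.2,"tz": 1.5,"wx": 0,"wy": 0,"wz": 0}
    - {"gripper": 255,"tx": 0,"ty": 0.2,"tz": 3,"wx": 0,"wy": 0,"wz": 0}
    - {"gripper": 255,"tx": 0,"ty": 0.2,"tz": 4.5,"wx": 0,"wy": 0,"wz": 0}
    - {"gripper": 255,"tx": 0,"ty": 0.2,"tz": 6,"wx": 0,"wy": 0,"wz": 0}
    - {"gripper": 255,"tx": 0,"ty": 0.2,"tz": 7.5,"wx": 0,"wy": 0,"wz": 0}
    - {"gripper": 255,"tx": 0,"ty": 0.2,"tz": 9,"wx": 0,"wy": 0,"wz": 0}
    - {"gripper": 255,"tx": 0,"ty": 0.2,"tz": 10,"wx": 0,"wy": 0,"wz": 0}

```text
clock: 14.02
ee_pos: [0.5906, -0.2009, 0.0969]
tool_rot: [[0.024, 1.0, -0.004], [1.0, -0.024, 0.0], [0.0, -0.004, -1.0]]
contact_force: [-5.2, -0.5, -1.3]
finger_gap: 0.515
```

```bash
python3 - <<'E'
from h import *
o=robot.get_obs(); print({k:np.round(o[k],4) for k in ('ee_pos','tool_rot','clock','contact_force','torque')})
E
```

```text
{'ee_pos': array([ 0.5906, -0.2009,  0.0969]), 'tool_rot': array([[ 2.410e-02,  9.997e-01, -3.800e-03],
       [ 9.997e-01, -2.410e-02,  1.000e-04],
       [ 0.000e+00, -3.800e-03, -1.000e+00]]), 'clock': np.float64(14.025), 'contact_force': array([-5.1934, -0.4658, -1.3433]), 'torque': array([0.1183, 0.9977, 0.1955])}
```

Smooth so far: Fx is −5 N and both handles still touch. About 8 mm remain.

>>> play_rows:
  plan:
    - {"gripper": 255,"tx": 0,"ty": 0.2,"tz": 1,"wx": 0,"wy": 0,"wz": 0}
    - {"gripper": 255,"tx": 0,"ty": 0.2,"tz": 2,"wx": 0,"wy": 0,"wz": 0}
    - {"gripper": 255,"tx": 0,"ty": 0.2,"tz": 3,"wx": 0,"wy": 0,"wz": 0}
    - {"gripper": 255,"tx": 0,"ty": 0.2,"tz": 4,"wx": 0,"wy": 0,"wz": 0}
    - {"gripper": 255,"tx": 0,"ty": 0.2,"tz": 4.5,"wx": 0,"wy": 0,"wz": 0}

```text
clock: 14.65
ee_pos: [0.5906, -0.2008, 0.0923]
tool_rot: [[0.024, 1.0, -0.004], [1.0, -0.024, 0.0], [0.0, -0.004, -1.0]]
contact_force: [-5.0, 0.5, -1.1]
finger_gap: 0.518
```

>>> play_rows:
  plan:
    - {"gripper": 255,"tx": 0,"ty": 0.2,"tz": 0.5,"wx": 0,"wy": 0,"wz": 0}
    - {"gripper": 255,"tx": 0,"ty": 0.2,"tz": 1,"wx": 0,"wy": 0,"wz": 0}

```text
clock: 14.9
ee_pos: [0.5906, -0.2008, 0.0913]
tool_rot: [[0.024, 1.0, -0.005], [1.0, -0.024, 0.0], [0.0, -0.005, -1.0]]
contact_force: [-4.8, 0.0, -1.6]
finger_gap: 0.523
```

>>> play_rows:
  plan:
    - {"gripper": 255,"tx": 0,"ty": 0.2,"tz": 0.4,"wx": 0,"wy": 0,"wz": 0}
    - {"gripper": 255,"tx": 0,"ty": 0.2,"tz": 0.8,"wx": 0,"wy": 0,"wz": 0}
    - {"gripper": 255,"tx": 0,"ty": 0.2,"tz": 1.2,"wx": 0,"wy": 0,"wz": 0}

```text
clock: 15.28
ee_pos: [0.5906, -0.2008, 0.0901]
tool_rot: [[0.024, 1.0, -0.005], [1.0, -0.024, 0.0], [0.0, -0.005, -1.0]]
contact_force: [-5.6, -0.5, -0.4]
finger_gap: 0.524
```

>>> play_rows:
  plan:
    - {"gripper": 255,"tx": 0,"ty": 0.1,"tz": 0.4,"wx": 0,"wy": 0,"wz": 0}
    - {"gripper": 255,"tx": 0,"ty": 0.1,"tz": 0.8,"wx": 0,"wy": 0,"wz": 0}

```text
clock: 15.52
ee_pos: [0.5906, -0.2008, 0.0893]
tool_rot: [[0.024, 1.0, -0.005], [1.0, -0.024, 0.0], [0.0, -0.005, -1.0]]
contact_force: [-4.2, 1.5, -0.8]
finger_gap: 0.524
```

>>> play_rows:
  plan:
    - {"gripper": 255,"tx": 0,"ty": 0,"tz": 0.4,"wx": 0,"wy": 0,"wz": 0}
    - {"gripper": 255,"tx": 0,"ty": 0,"tz": 0.8,"wx": 0,"wy": 0,"wz": 0}

```text
clock: 15.78
ee_pos: [0.5906, -0.2008, 0.0889]
tool_rot: [[0.024, 1.0, -0.005], [1.0, -0.024, 0.0], [0.0, -0.005, -1.0]]
contact_force: [-6.1, -0.2, 4.4]
finger_gap: 0.522
```

```bash
python3 - <<'E'
from h import *
o=robot.get_obs(); print({k:np.round(o[k],4) for k in ('ee_pos','tool_rot','clock','contact_force','torque')})
E
```

```text
{'ee_pos': array([ 0.5906, -0.2008,  0.0889]), 'tool_rot': array([[ 2.400e-02,  9.997e-01, -4.700e-03],
       [ 9.997e-01, -2.400e-02,  1.000e-04],
       [ 0.000e+00, -4.700e-03, -1.000e+00]]), 'clock': np.float64(15.775), 'contact_force': array([-6.1297, -0.1665,  4.4045]), 'torque': array([0.1388, 1.218 , 0.0963])}
```

The handles have landed: Fz went from −1 to +4.4 N, the descent stopped at z = 0.0889 (expected 0.089), and Mx is unchanged, so both are seated. I'll ease the press, then open the fingers slowly.

>>> play_rows:
  plan:
    - {"gripper": 255,"tx": 0,"ty": -0.2,"tz": -0.2,"wx": 0,"wy": 0,"wz": 0}
    - {"gripper": 255,"tx": 0,"ty": -0.3,"tz": -0.2,"wx": 0,"wy": 0,"wz": 0}

```text
clock: 16.02
ee_pos: [0.5906, -0.2008, 0.089]
tool_rot: [[0.024, 1.0, -0.004], [1.0, -0.024, 0.0], [-0.0, -0.004, -1.0]]
contact_force: [-2.6, -0.4, -2.5]
finger_gap: 0.521
```

```bash
python3 - <<'E'
from h import *
o=robot.get_obs(); print({k:np.round(o[k],4) for k in ('ee_pos','tool_rot','clock','contact_force','torque')})
c=cap('scene','s8.png')
s=cv2.imread('pics/s8.png'); cv2.imwrite('pics/s8c.png',cv2.resize(s[110:260,170:330],(640,600),interpolation=cv2.INTER_CUBIC))
E
```

```text
{'ee_pos': array([ 0.5906, -0.2008,  0.089 ]), 'tool_rot': array([[ 2.390e-02,  9.997e-01, -4.300e-03],
       [ 9.997e-01, -2.390e-02,  1.000e-04],
       [-0.000e+00, -4.300e-03, -1.000e+00]]), 'clock': np.float64(16.025), 'contact_force': array([-2.5745, -0.3706, -2.5218]), 'torque': array([0.0261, 0.4733, 0.1529])}
```

View pics/s8c.png

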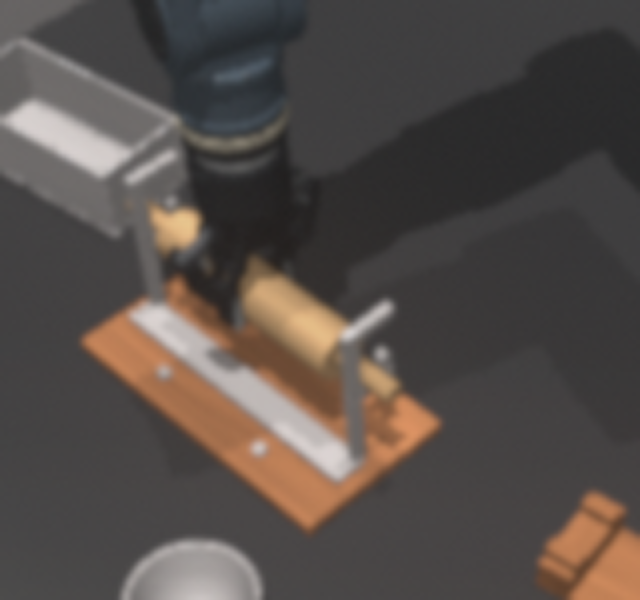

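The handles lie in the throats with the lip tips visible in front, at crop (382,352) and (170,200). Now I open.

>>> play_rows:
  plan:
    - {"gripper": 115,"tx": 0,"ty": 0,"tz": 0.2,"wx": 0,"wy": 0,"wz": 0}
    - {"gripper": 108,"tx": 0,"ty": 0,"tz": 0.2,"wx": 0,"wy": 0,"wz": 0}
    - {"gripper": 100,"tx": 0,"ty": 0,"tz": 0.2,"wx": 0,"wy": 0,"wz": 0}
    - {"gripper": 85,"tx": 0,"ty": 0,"tz": 0,"wx": 0,"wy": 0,"wz": 0}
    - {"gripper": 60,"tx": 0,"ty": 0,"tz": 0,"wx": 0,"wy": 0,"wz": 0}
    - {"gripper": 25,"tx": 0,"ty": 0,"tz": 0,"wx": 0,"wy": 0,"wz": 0}
    - {"gripper": 0,"tx": 0,"ty": 0,"tz": 0,"wx": 0,"wy": 0,"wz": 0}
    - {"gripper": 0,"tx": 0,"ty": 0,"tz": 0,"wx": 0,"wy": 0,"wz": 0}

```text
clock: 17.08
ee_pos: [0.5906, -0.2008, 0.089]
tool_rot: [[0.024, 1.0, -0.004], [1.0, -0.024, 0.0], [0.0, -0.004, -1.0]]
contact_force: [0.1, -0.6, -0.2]
finger_gap: 1.0
```

```bash
python3 - <<'E'
from h import *
o=robot.get_obs(); print({k:np.round(o[k],4) for k in ('ee_pos','tool_rot','clock','contact_force','torque','finger_gap')})
cap('wrist','w9.png')
E
```

```text
{'ee_pos': array([ 0.5906, -0.2008,  0.089 ]), 'tool_rot': array([[ 2.400e-02,  9.997e-01, -4.400e-03],
       [ 9.997e-01, -2.400e-02,  1.000e-04],
       [ 0.000e+00, -4.400e-03, -1.000e+00]]), 'clock': np.float64(17.075), 'contact_force': array([ 0.1069, -0.5724, -0.2048]), 'torque': array([-0.012 ,  0.0551, -0.02  ]), 'finger_gap': np.float64(1.0005)}
```

View pics/w9.png

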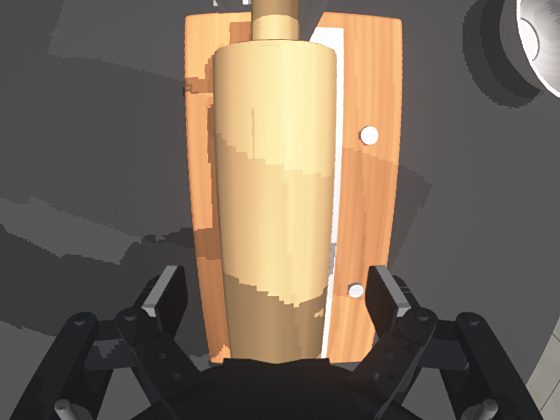

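The fingers are clear of the barrel on both sides (pads at 165 and 390, barrel 215–335) and forces read zero. I'm rising straight up.

>>> play_rows:
  plan:
    - {"gripper": 0,"tx": 0,"ty": 0,"tz": -8,"wx": 0,"wy": 0,"wz": 0}
    - {"gripper": 0,"tx": 0,"ty": 0,"tz": -22,"wx": 0,"wy": 0,"wz": 0}
    - {"gripper": 0,"tx": 0,"ty": 0,"tz": -42,"wx": 0,"wy": 0,"wz": 0}
    - {"gripper": 0,"tx": 0,"ty": 0,"tz": -66,"wx": 0,"wy": 0,"wz": 0}
    - {"gripper": 0,"tx": 0,"ty": 0,"tz": -95,"wx": 0,"wy": 0,"wz": 0}
    - {"gripper": 0,"tx": 0,"ty": 0,"tz": -130,"wx": 0,"wy": 0,"wz": 0}
    - {"gripper": 0,"tx": 0,"ty": 0,"tz": -165,"wx": 0,"wy": 0,"wz": 0}
    - {"gripper": 0,"tx": 0,"ty": 0,"tz": -195,"wx": 0,"wy": 0,"wz": 0}
    - {"gripper": 0,"tx": 0,"ty": 0,"tz": -200,"wx": 0,"wy": 0,"wz": 0}
    - {"gripper": 0,"tx": 0,"ty": 0,"tz": -200,"wx": 0,"wy": 0,"wz": 0}

```text
clock: 18.38
ee_pos: [0.5915, -0.2009, 0.2892]
tool_rot: [[0.024, 1.0, -0.004], [1.0, -0.024, -0.0], [-0.0, -0.004, -1.0]]
contact_force: [-0.6, -0.3, 0.6]
finger_gap: 1.002
```

```bash
python3 - <<'E'
from h import *
o=robot.get_obs(); print({k:np.round(o[k],4) for k in ('ee_pos','clock','contact_force','finger_gap')})
cap('wrist','w10.png'); cap('scene','s10.png')
s=cv2.imread('pics/s10.png'); s=cv2.resize(s[110:260,170:330],(480,450),interpolation=cv2.INTER_CUBIC); cv2.imwrite('pics/s10c.png',s)
E
```

```text
{'ee_pos': array([ 0.5915, -0.2009,  0.2892]), 'clock': np.float64(18.375), 'contact_force': array([-0.5957, -0.3355,  0.6207]), 'finger_gap': np.float64(1.0022)}
```

View pics/w10.png

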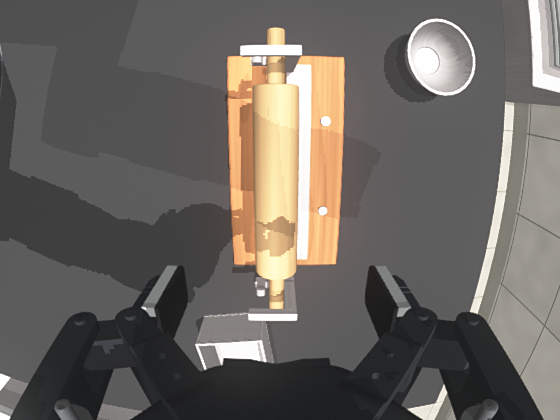

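View pics/s10c.png

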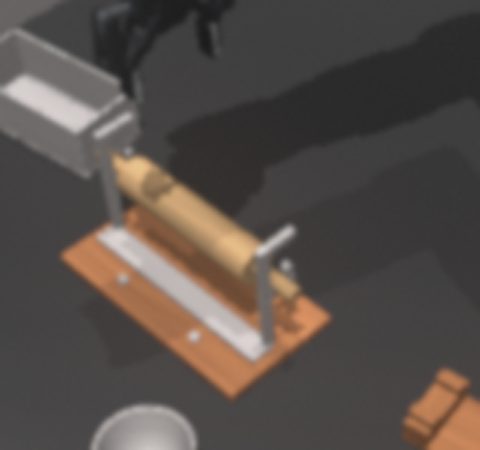

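```bash
python3 - <<'E'
from h import *
a=dict(np.load('pics/scene0.png.npz'))['frame'].astype(int); b=dict(np.load('pics/s10.png.npz'))['frame'].astype(int)
for n,(x,y,w,h) in dict(bowl=(198,244,42,36),tub=(428,278,88,78),tin=(155,120,45,40)).items(): print(n,np.abs(a-b)[y:y+h,x:x+w].mean())
print(robot.get_obs()['joint_vel'].round(2)); print(robot.sign_off())
E
```

```text
bowl 0.3390652557319224
tub 0.34003496503496505
tin 0.34444444444444444
[-0.08  0.39 -0.32  0.06  0.01 -0.11]
the job is handed in; nothing more can be done
None
```

The rolling pin is hanging on the hook stand with both handles in the throats, and the job was handed in at about 18.4 s of the 58 s allowed.

- **Approach:** I lifted the pin off its rest and brought it in level under the upper arms. Small steps found the backs at a tool (TCP) x of 0.5905 m, with the right hook touching first. A turn of 0.2° evened the press on both handles.
- **Lowering and release:** I lowered it along the backs until it landed at a tool height of 0.0889 m, against 0.089 m expected. I then eased the press, opened the fingers slowly and rose clear.
- **Forces:** The horizontal press on the hooks never read above 6.4 N at any check. Landing showed no one-sided load. Force was only read at the end of each short move, so brief peaks in between were not seen.
- **Last checks:** The pictures show the pin in both hooks with the gripper clear and the tool forces near zero. The scene pictures show no change at the loaf tin, bowl or tub.
- **Disagreements:**
  - The top and wrist views put the stand about 3 mm apart in x, which feeling for the backs made irrelevant.
  - The first move call was refused because some values were missing; nothing moved.
- **Not checked:** I did not measure the hung pin's height separately in the images, so its seating rests on the force and height readings and the views.

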